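Square up a blind bearing housing and hold it bore-up

TASK

Push the metal bearing housing square and flush into the inside corner of the steel corner stop, still lying on its side on the worktop. Then feel or look out which of its two ends has the blind bore, turn the housing so that the bore faces straight up, and finish holding it still in the gripper like that, its underside about 10 cm or more clear of the worktop: do not put it down or let go. Do not disturb the two resin samples and the gauge block lying near.

Things in the scene. Friction and masses are not known exactly. Their poses are not given: they have to be found in the camera images.
- housing_mid (a point): centre of the bearing housing, a loose steel-grey block 60 mm long, 46 x 46 mm across, about 0.22 kg. It starts lying on its side, this point 23 mm up, turned any way round, 0.42 to 0.49 m ahead of the robot base and 0.11 to 0.20 m left, where the worktop is otherwise clear. x axis: along its length, out of the end with the blind bore; the -x end is solid. y, z: square to its sides (z up at the start)
- housing_mouth (a point): centre of the mouth of the blind bore, in the housing's +x end, 30 mm from its centre. The bore is round, 28 mm wide and 40 mm deep, the wall round it 9 mm thick at its thinnest; both ends have four tiny screw sockets. Axes as for the housing
- corner_stop: corner stop, fixed on the worktop: two plain ground steel bars 18 mm wide and 15 mm high that meet at a right angle. Origin: the inside corner, at worktop height; z up. One bar's inner face is the plane x = 0, it runs 110 mm along +y from the corner; the other's inner face is the plane y = 0, it runs 110 mm along -x. The housing goes into the quarter x < 0, y > 0 (towards the robot and to its left)
- resin_a: bystander: round resin sample 32 mm wide, 22 mm high, to the left of the housing. Origin: centre of its underside
- resin_b: bystander: round resin sample 32 mm wide, 20 mm high, near the robot to the right. Origin: centre of its underside
- block_30: bystander: flat steel gauge block 30 x 35 x 9 mm, at the left, farther from the robot. Origin: centre of its underside
Mind the look-alikes: they are no part of the job. What is shaped like the part that bears housing_mid but brown or yellow is not meant. There is more than one size of the corner_stop; the job needs the larger.

How it is judged:
By the outcome, as a careful person would: the job done as asked, in the order asked, and still so for the second after the job is handed in, while the arm keeps its last pose, push and grip.
It also fails if it takes over 61 s, if anything falls off the work surface, if the arm or the gripper's body presses on something with over 40 N, if the wrist force passes 120 N, or if a joint passes its speed limit or range.

ROBOT

A 6-joint arm with a two-finger parallel gripper is mounted at the origin on a cart in front of the work surface, level with it; the furniture and walls round the work are solid. World frame = base frame: x ahead of the robot, y to its left, z up, the work surface at z = 0. Lengths are in mm, angles in degrees, forces in N, time in s.
With the tool pointing down it reaches from about 375 to 975 mm from the base axis. Payload 3.8 kg.
Tool frame: the origin (TCP) lies at the very end of the fingers, on their centre line; the grasp point (between the pads) lies 19 mm behind it; z points along the fingers, y is the line along which they close (so a half turn about z gives the same grasp; the last joint's range is limited). The gripper opens to 88 mm and grips with 3 to 60 N. Pads are 18 mm wide; open, the fingers measure 123 mm over their backs; the gripper's body (75 mm by 187 mm) begins 45 mm behind the grasp point.
Start: joints at [-72.13, 15.12, 91.902, -0, 72.978, -2.114], TCP at [230.689, -634.35, 207.106] pointing down, gripper open.
Joint ranges: [-150.88, 150.88], [-54.13, 125.18], [17.81, 147.31], [-75.09, 255.09], [0, 152.58], [-146.25, 146.25]. Speed limits (degrees/s): [147.25, 147.25, 180, 180, 180, 180].

INTERFACE

Orientations are given as [roll, pitch, yaw] about the fixed x, y, z axes, in that order (R = Rz(yaw) Ry(pitch) Rx(roll)).
In Python, from plant import manip gives the robot as it stands. The module is installed in compiled form; this text tells all that it offers.
- The arm moves only by the shell command python3 -m inch 'ROWS' [FORCE]. ROWS is JSON, a list that holds one entry, the list of rows, each a list of 7 numbers: the shift along the tool's x, y, z in m, then the turn, a rotation vector about the tool's x, y, z in rad, then the finger opening in m, from 0 to 0.0881. In form: [[[dx, dy, dz, ax, ay, az, claw], ...]]. A call has 1 to 8 rows; each row shifts and turns the commanded pose from where the row before left it, along the tool's axes as they then stand; what a row does not reach is not made up. A row lasts 1/8 s, in which the tool goes at most 62.5 mm and 10.7 degrees, less where a joint would pass 70% of its speed; a pose out of reach is approached as far as the arm can. A call is refused whole if a number of a shift passes 0.0625 or a number of a turn 0.188, either way. A call with a gripper value outside its range is refused whole. The fingers move at their own pace and stop on an object; FORCE is the grip in N (left out, the last holds). Time passes only in rows, so rows that do not move let the fingers close. It gives the time, the measured TCP pose, the force, the opening and the grip force at its end, in the units of the state.
- manip.get_state(): the state, without advancing time (a new reading comes with each control period).
- manip.snapshot(name): name is "side" or "top"; returns the picture (480x640x3 uint8, red, green, blue); there is no depth.
- manip.camera_model(name): a dict with "camera_matrix" (3x3 intrinsics, pixels), "position" and "orientation" of the camera in the world. Camera axes: x right, y up, looking along -z (the intrinsics and any distortion apply to the point x, -y, -z); pixel columns grow to the right and rows downward; lengths in mm; the calibration is good to about 2 mm. A picture is of the moment at which its call begins. camera_model takes no time and is no camera call.
- manip.sign_off(): hands the job in; it is judged then, once.
Trained networks look in the newest picture that a camera, given by its name, has taken for a name from the list of things; names that differ only in an ending like _2 or _b are one class to them, and where a whole thing is asked for, a point or a joint stands for the part that bears it (a point fixed in the world has none). Each returns a list of dicts, best first, with "score" (0 to 1); they miss things now and then, are a little off and sometimes report something else, mostly with a low value. They report only what shows in the picture. A call takes as long as a camera call. They do not tell look-alikes from the thing itself.
- manip.look_for(camera, target): "centre" ([row, column] in pixels, amid what is visible of it).
- manip.place_of(camera, target): "centre" ([row, column] in pixels: a listed point, or the origin of a listed thing).
The state is a dict: "clock": time; "joint_pos": joint angles; "joint_vel": joint speeds; "joint_efforts": joint torques, N m; "tool_pos": TCP position; "tcp_rot": TCP orientation; "wrist_force": force on the tool from outside, world axes, zero at the start; "ft_torque": the same for the moment, N m; "width": opening from 0.0 (shut) to 1.0 (fully open); "grip_force": force on a finger pad.
Only numpy, scipy, OpenCV 4.12 (cv2) and the standard library are available. Lean on these libraries where they do the work, as an engineer would, in place of code of your own. Each camera call takes 0.05 s, during which the arm holds its last target. There are 200 camera calls.

## Working session

There is one attempt and no reset: what is moved stays moved. The work goes in short steps, Python scripts to look and compute and a shell command to move; the robot and the scene stay as the last step left them, time stands still between calls to the robot, and variables do not carry over. Pictures are saved under pics/ and viewed, at most 10 in all, crops included, and the job is handed in when it is done.

```bash
mkdir -p pics; cat > h.py <<'E'
import numpy as np, cv2
from plant import manip
from scipy.spatial.transform import Rotation as R
def cam(n):
    m=manip.camera_model(n); return m
def rot(m):
    o=np.array(m["orientation"]); 
    return o if o.shape==(3,3) else R.from_euler('xyz',o,degrees=True).as_matrix()
def ray(n,rc):
    m=cam(n);K=np.array(m["camera_matrix"]);d=np.linalg.inv(K)@[rc[1],rc[0],1]
    return np.array(m["position"]),rot(m)@(d*[1,-1,-1])
def onz(n,rc,z):
    p,d=ray(n,rc);return p+d*(z-p[2])/d[2]
def proj(n,X):
    m=cam(n);K=np.array(m["camera_matrix"]);c=rot(m).T@(np.array(X,float)-np.array(m["position"]))
    u=K@(c*[1,-1,-1]);return u[:2]/u[2]
def snap(n,f):
    im=manip.snapshot(n);cv2.imwrite('pics/'+f,im[:,:,::-1]);return im
E
python3 - <<'E'
from h import *
for n in("top","side"):
    print(cam(n)); snap(n,n+"0.png")
    for t,z in(("housing_mid",23),("housing_mouth",23),("corner_stop",0),("resin_a",0),("block_30",0)):
        for r in manip.place_of(n,t)[:3]: print(n,t,np.round(r["centre"]),round(r["score"],2),onz(n,r["centre"],z).round())
print(manip.get_state())
E
```

```text
{'camera_matrix': array([[438.26347075,   0.        , 314.18704267],
       [  0.        , 438.26347075, 239.66315576],
       [  0.        ,   0.        ,   1.        ]]), 'position': array([279.66410672,  56.2088671 , 887.90469941]), 'orientation': array([ 11.12205996,  -0.16823906, -90.94296161])}
top housing_mid [223. 243.] 0.68 [487. 194.  23.]
top housing_mid [274. 229.] 0.68 [383. 221.  23.]
top housing_mid [268. 340.] 0.55 [391.   0.  23.]
top housing_mouth [235. 237.] 0.9 [462. 206.  23.]
top housing_mouth [262. 358.] 0.87 [404. -36.  23.]
top housing_mouth [259. 241.] 0.73 [413. 197.  23.]
top corner_stop [312. 473.] 0.58 [ 302. -264.    0.]
top corner_stop [182. 391.] 0.57 [ 576. -114.    0.]
top resin_a [284. 394.] 0.67 [ 361. -109.    0.]
top resin_a [265. 191.] 0.53 [405. 302.   0.]
top block_30 [203. 192.] 0.48 [537. 306.   0.]
{'camera_matrix': array([[505.6034468 ,   0.        , 324.9271187 ],
       [  0.        , 505.6034468 , 238.38730926],
       [  0.        ,   0.        ,   1.        ]]), 'position': array([-111.55109726,  665.41191189,  885.92014463]), 'orien
[... 531 characters left out ...]
ck': 0.6, 'joint_pos': array([-7.21316082e+01,  1.51194215e+01,  9.19015442e+01, -2.75304262e-04,
        7.29782191e+01, -2.11552916e+00]), 'joint_vel': array([-0.05524239, -0.00384733, -0.09504848,  0.07573346, -0.04156596,
       -0.02571758]), 'joint_efforts': array([-1.69633076e-04, -5.01647079e+01, -3.57005167e+01,  7.28774420e-02,
        1.86883472e-02, -3.03770696e-05]), 'tool_pos': array([ 230.66763377, -634.36364211,  207.12509049]), 'tcp_rot': array([1.79999195e+02, 2.93155537e-04, 1.99840016e+01]), 'wrist_force': array([ 0.02600024, -0.16910257, -0.01310946]), 'ft_torque': array([-9.79101848e-05, -2.21257137e-02,  1.71933598e-03]), 'grip_force': 0.0, 'width': 0.9996714463779648}
```

View pics/top0.png

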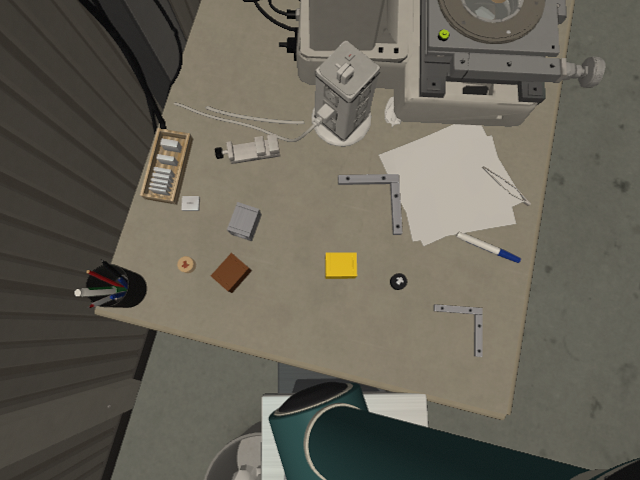

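View pics/side0.png

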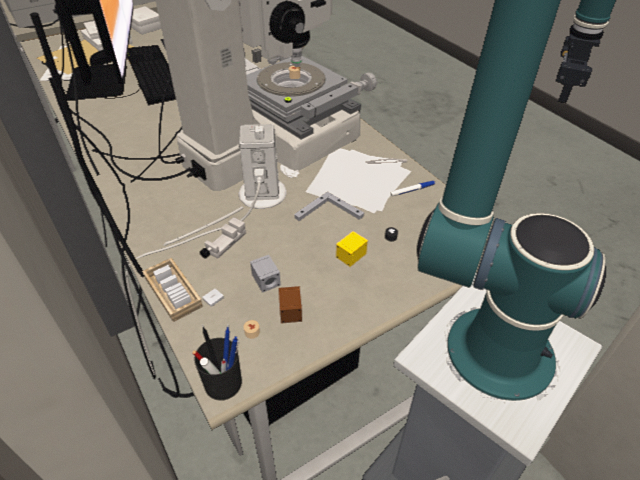

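The top view shows the grey housing at about (row 222, col 243), with the larger stop's inside corner near (184, 391). The smaller stop is at (312, 473). The brown and yellow blocks are decoys. In the side view, the housing at (273, 265) shows a bore-like circle on its near end. I'll zoom in.

```bash
python3 - <<'E'
from h import *
t=cv2.imread('pics/top0.png');s=cv2.imread('pics/side0.png')
z=lambda im,r,c,h,w,k:cv2.resize(im[r:r+h,c:c+w],None,fx=k,fy=k,interpolation=cv2.INTER_CUBIC)
a=z(t,197,220,50,50,8);b=z(s,245,240,50,50,8);c=z(t,165,330,75,80,5)[:, :400]
d=z(s,185,288,45,80,5)[:,:400]
out=np.zeros((600,800,3),np.uint8);
a=cv2.resize(a,(300,300));b=cv2.resize(b,(300,300))
out[:300,:300]=a;out[300:,:300]=b;out[:375,350:750]=c;out[375:600,350:750]=d
cv2.imwrite('pics/crop.png',out)
E
```

```text
(no output)
```

View pics/crop.png

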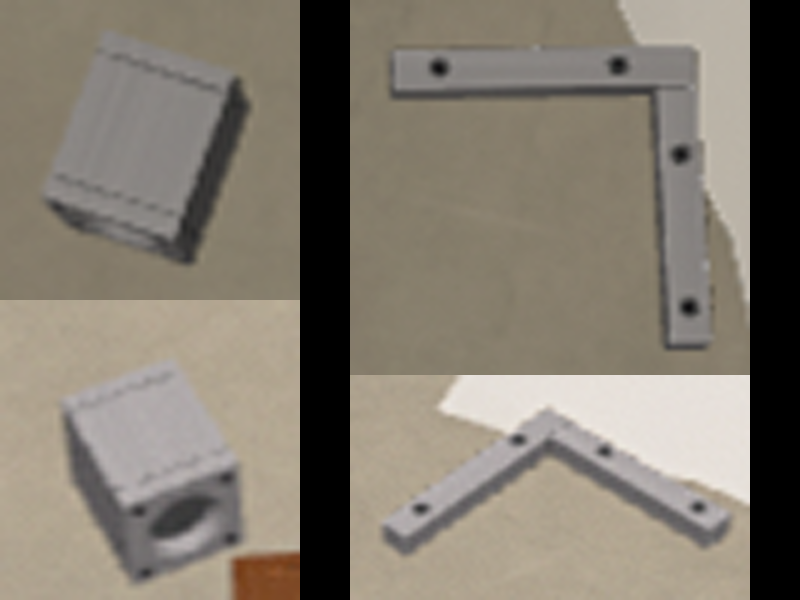

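The crop shows the bore in the housing's robot-side end: dark circle at about (row 278, col 270) in the side picture. The top-face corners and the stop's inner edges are clear, so I'll compute poses from them.

```bash
python3 - <<'E'
from h import *
P=[onz("top",(197+y/6,220+x/6),46) for x,y in((105,32),(240,78),(43,195),(178,240))]
P=np.array(P);print("top face",P.round(1),P.mean(0).round(1))
ax=(P[2]+P[3]-P[0]-P[1])/2;print("axis to bore",np.linalg.norm(ax),np.degrees(np.arctan2(ax[1],ax[0])))
w=(P[0]+P[2]-P[1]-P[3])/2;print("w",np.linalg.norm(w),np.degrees(np.arctan2(w[1],w[0])))
Q=[onz("top",(165+y/5,330+(x-350)/5),15) for x,y in((655,90),(392,92),(667,345),(695,47),(392,47),(710,345))]
print("stop top: inner corner, bar1 end, bar2 end, outer corner, outer ends\n",np.round(Q,1))
a=Q[4]-Q[3];b=Q[3]-Q[5];print(np.degrees(np.arctan2(a[1],a[0])),np.degrees(np.arctan2(b[1],b[0])))
S=[onz("side",(185+(y-375)/5,288+(x-350)/5),15) for x,y in((548,440),(388,528),(710,530),(548,410),(385,520),(730,518))]
print(np.round(S,1))
H=[onz("side",(245+(y-300)/6,240+x/6),46) for x,y in((175,362),(240,462),(65,400),(130,502))]
print(np.round(H,1),np.mean(H,0))
E
```

```text
top face [[523.2 202.4  46. ]
 [506.8 157.5  46. ]
 [468.2 221.7  46. ]
 [452.4 177.3  46. ]] [487.7 189.7  46. ]
axis to bore 58.09500363004342 160.29638902471538
w 47.442760095222845 70.15471784271179
stop top: inner corner, bar1 end, bar2 end, outer corner, outer ends
 [[ 569.  -111.2   15. ]
 [ 569.8   -1.6   15. ]
 [ 460.4 -110.6   15. ]
 [ 587.5 -128.9   15. ]
 [ 589.5   -2.1   15. ]
 [ 460.1 -128.2   15. ]]
89.11691874767703 -0.3344614259286827
[[ 569.7 -107.6   15. ]
 [ 583.    -0.    15. ]
 [ 461.3 -111.4   15. ]
 [ 586.4 -126.1   15. ]
 [ 588.4   -3.3   15. ]
 [ 459.6 -125.5   15. ]]
[[507.6 160.4  46. ]
 [453.2 178.8  46. ]
 [523.5 201.9  46. ]
 [468.5 219.5  46. ]] [488.20184976 190.14811     46.        ]
```

```bash
python3 -m inch '[[[0,0,0,0,0.15,0,0.088]]]' 20; python3 -c "
from h import *;s=manip.get_state();print(s['joint_pos'].round(1))"; python3 -m inch '[[[0,0,0,0,-0.15,0,0.088]]]'
```

```text
clock: 0.72
tool_pos: [233.8, -633.4, 207.6]
tcp_rot: [179.9, -8.8, 20.3]
wrist_force: [0.2, 0.2, -0.3]
width: 0.997
grip_force: 0.0
[-76.7  15.5  91.9   9.1  73.9  -9.6]
clock: 0.85
tool_pos: [223.0, -637.0, 206.2]
tcp_rot: [-179.9, 0.1, 19.3]
wrist_force: [-1.0, 1.0, -1.8]
width: 0.998
grip_force: 0.0
```

Tool lean to its +x gives positive q4, so I'll grasp with tool x along the bore axis (yaw 160) and flip later. Moving over the housing now.

```bash
python3 -m inch '[[[0.033,-0.043,0,0,0,0,0.088],[0.033,-0.043,0,0,0,0,0.088],[0.033,-0.043,0,0,0,0,0.088],[0.033,-0.043,0,0,0,0,0.088],[0.033,-0.043,0,0,0,0,0.088],[0.033,-0.043,0,0,0,0,0.088],[0.033,-0.043,0,0,0,0,0.088],[0.033,-0.043,0,0,0,0,0.088]]]'
python3 -m inch '[[[0.033,-0.043,0,0,0,0,0.088],[0.033,-0.043,0,0,0,0,0.088],[0.033,-0.043,0,0,0,0,0.088],[0.033,-0.043,0,0,0,0,0.088],[0.033,-0.043,0,0,0,0,0.088],[0.033,-0.043,0,0,0,0,0.088],[0.033,-0.043,0,0,0,0,0.088],[0.033,-0.043,0,0,0,0,0.088]]]'
python3 -m inch '[[[0,0,0,0,0,-0.185,0.088],[0,0,0,0,0,-0.185,0.088],[0,0,0,0,0,-0.185,0.088],[0,0,0,0,0,-0.185,0.088],[0,0,0,0,0,-0.185,0.088],[0,0,0,0,0,-0.185,0.088],[0,0,0,0,0,-0.185,0.088],[0,0,0,0,0,-0.185,0.088]]]'
python3 -m inch '[[[0,0,0,0,0,-0.185,0.088],[0,0,0,0,0,-0.185,0.088],[0,0,0,0,0,-0.185,0.088],[0,0,0,0,0,-0.185,0.088],[0,0,0,0,0,-0.185,0.088],[0,0,0,0,0,0,0.088]]]'
cat > go.py <<'E'
# print the tool-frame shift to a world target: go.py x y z yaw
import sys; from h import *
s=manip.get_state(); M=R.from_euler('xyz',s['tcp_rot'],degrees=True); p=s['tool_pos']
t=list(map(float,sys.argv[1:])); d=M.inv().apply(np.array(t[:3])-p)
T=R.from_euler('xyz',[180,0,t[3]],degrees=True)
print('shift',d.round(1),'turn',(M.inv()*T).as_rotvec().round(3),'q',s['joint_pos'].round(1))
E
python3 go.py 488 190 150 160
```

```text
clock: 1.85
tool_pos: [361.6, -219.3, 207.5]
tcp_rot: [179.9, -0.1, 20.0]
wrist_force: [1.1, 0.3, -0.0]
width: 0.997
grip_force: 0.0
clock: 2.85
tool_pos: [492.2, 194.6, 207.5]
tcp_rot: [180.0, -0.1, 20.0]
wrist_force: [1.6, -0.7, 0.6]
width: 0.999
grip_force: 0.0
clock: 3.85
tool_pos: [491.8, 192.7, 207.3]
tcp_rot: [180.0, -0.0, 105.1]
wrist_force: [1.0, -0.4, 1.1]
width: 0.997
grip_force: 0.0
clock: 4.6
tool_pos: [491.8, 192.7, 207.3]
tcp_rot: [180.0, 0.0, 157.7]
wrist_force: [-0.2, 0.4, -0.1]
width: 1.0
grip_force: 0.0
shift [ 2.5 -3.9 57.3] turn [ 0.     0.    -0.041] q [ 18.7  -0.9 109.8   0.   71.1 -49. ]
```

```bash
python3 -m inch '[[[0.0025,-0.004,0.045,0,0,-0.041,0.088],[0,0,0.045,0,0,0,0.088],[0,0,0.045,0,0,0,0.088],[0,0,0.037,0,0,0,0.088],[0,0,0.015,0,0,0,0.088],[0,0,0,0,0,0,0.088]]]'; python3 -c "
from h import *;snap('side','s1.png');im=cv2.imread('pics/s1.png')[200:320,190:350];cv2.imwrite('pics/s1.png',cv2.resize(im,None,fx=5,fy=5))"
```

```text
clock: 5.35
tool_pos: [487.4, 189.7, 19.6]
tcp_rot: [-179.9, -0.1, 160.0]
wrist_force: [0.1, 0.2, -0.3]
width: 0.999
grip_force: 0.0
```

View pics/s1.png

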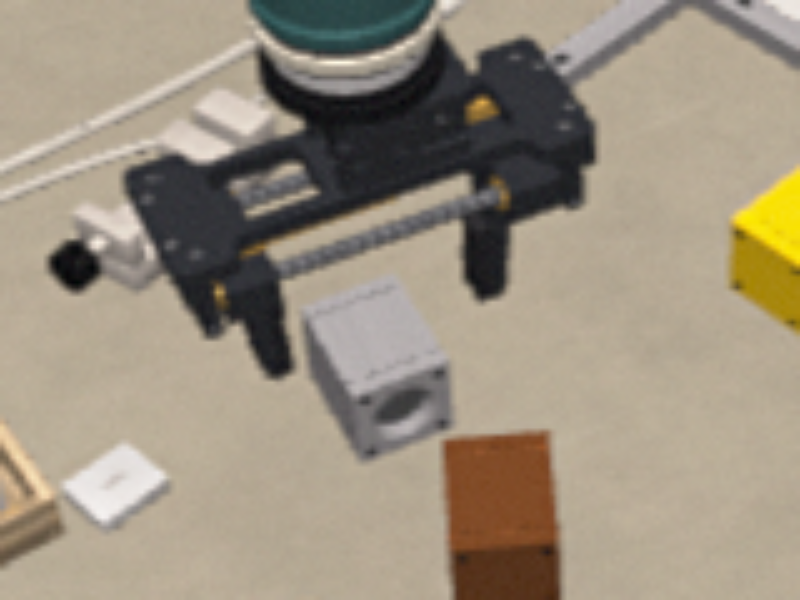

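The fingers straddle the housing (crop about (360, 380)), and the bore is visible on its near-right end. Closing, then a lift.

```bash
python3 -m inch '[[[0,0,0,0,0,0,0.02],[0,0,0,0,0,0,0.02],[0,0,0,0,0,0,0.02],[0,0,0,0,0,0,0.02],[0,0,0,0,0,0,0.02],[0,0,0,0,0,0,0.02],[0,0,0,0,0,0,0.02],[0,0,0,0,0,0,0.02]]]' 30; python3 -m inch '[[[0,0,-0.03,0,0,0,0.02],[0,0,-0.04,0,0,0,0.02],[0,0,0,0,0,0,0.02]]]'; python3 go.py 515 -62 90 179.5
```

```text
clock: 6.4
tool_pos: [487.9, 189.9, 20.1]
tcp_rot: [-180.0, -0.0, 160.1]
wrist_force: [0.4, 1.3, -0.4]
width: 0.23
grip_force: 0.0
clock: 6.78
tool_pos: [491.0, 191.0, 93.8]
tcp_rot: [179.7, 0.3, 160.1]
wrist_force: [-0.1, 0.6, 1.3]
width: 0.229
grip_force: 0.0
shift [-108.5 -229.8    3.3] turn [ 0.004  0.007 -0.338] q [ 18.5   4.6 116.8  -0.   58.1 -51.6]
```

Closed to 20 mm with no grip force: it missed. I'll look.

```bash
python3 -c "
from h import *
a=snap('side','s2.png')[200:320,190:350];b=snap('top','t2.png')[180:300,180:340]
cv2.imwrite('pics/c2.png',cv2.resize(np.vstack([a,b])[:,:,::-1],None,fx=2.5,fy=2.5))"
```

```text
(no output)
```

View pics/c2.png

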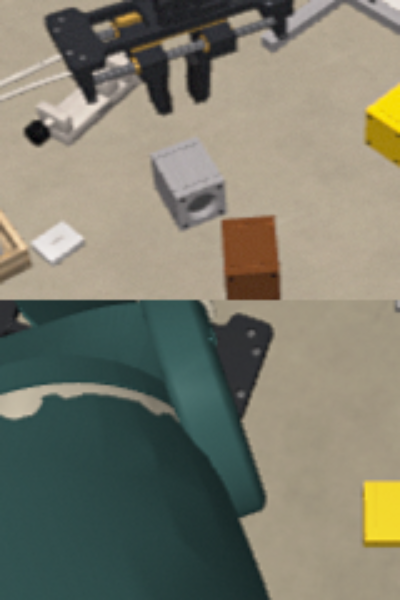

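```bash
python3 -c "
from h import *
M=R.from_euler('xyz',[180,0,160],degrees=True)
for sgn in(1,-1):
  for z in(20,40,60,80):
    print(z,proj('side',np.array([487.4,189.7,z])+M.apply([0,sgn*44,0])).round(1))
print('tips seen (245,274),(287.4,258.6)', onz('side',(274,245),20),onz('side',(258.6,287.4),20))
im=cv2.imread('pics/s2.png')
s=manip.get_state();print(s['tool_pos'],proj('side',s['tool_pos']))
print(onz('side',(240.,262.),94))
"
```

```text
20 [248.4 281.3]
40 [247.5 275.4]
60 [246.7 269.4]
80 [245.7 263.2]
20 [284.3 267.9]
40 [283.9 262. ]
60 [283.5 256. ]
80 [283.1 249.8]
tips seen (245,274),(287.4,258.6) [524.39547488 221.84351948  20.        ] [487.96789871 123.04835688  20.        ]
[488.05049833 189.97515876  90.22913834] [264.02365654 253.075299  ]
[517.83432562 168.08276061  94.        ]
```

```bash
python3 go.py 500 90 25 160; python3 -c "
from h import *
print(proj('side',[0,0,0]),proj('top',[0,0,0]))"
```

```text
shift [-45.2 -90.   65.2] turn [0.    0.001 0.002] q [ 18.5   4.8 117.1   0.   58.1 -51.6]
[499.70580176 352.36651084] [345.38089628 478.06868704]
```

```bash
python3 -m inch '[[[-0.045,0.04,0,0,0,0,0.02],[0,0.05,0,0,0,0,0.02],[0,0,0.04,0,0,0,0.02],[0,0,0.02,0,0,0,0.02],[0,0,0,0,0,0,0.02]]]'; python3 -c "
from h import *
s=manip.get_state();print(s['tool_pos'],proj('side',s['tool_pos']),proj('top',s['tool_pos']))
a=snap('side','s3.png')[200:320,240:400];b=snap('top','t3.png')[160:280,220:380]
cv2.imwrite('pics/c3.png',cv2.resize(np.vstack([a,b])[:,:,::-1],None,fx=2.5,fy=2.5))"
```

```text
clock: 7.5
tool_pos: [557.5, 257.6, 26.4]
tcp_rot: [-179.7, -0.3, 160.1]
wrist_force: [-0.1, 0.3, 1.1]
width: 0.227
grip_force: 0.0
[557.48243224 257.62586997  26.37444487] [222.89881916 273.381209  ] [212.40007711 189.2607359 ]
```

View pics/c3.png

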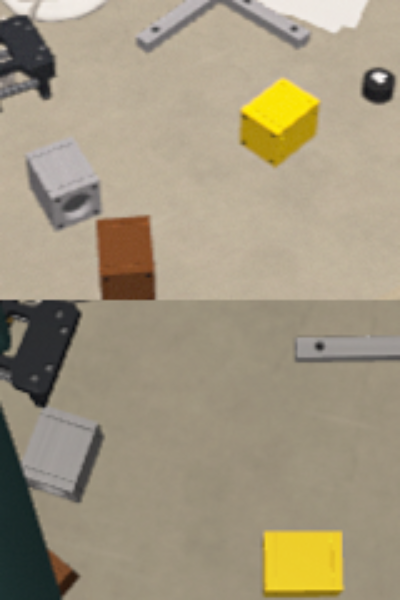

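I typed the y shift with the wrong sign. The gripper is now up-left of the housing in the top view, and nothing has been touched. I'll go up and back over clear table.

```bash
python3 -m inch '[[[0,0,-0.06,0,0,0,0.02],[0,-0.06,0,0,0,0,0.02],[0,-0.06,0,0,0,0,0.02],[-0.003,-0.057,0,0,0,0,0.02],[0,0,0.04,0,0,0,0.02],[0,0,0.02,0,0,0,0.02],[0,0,0,0,0,0,0.02]]]'; python3 -c "
from h import *
s=manip.get_state();print(s['tool_pos'],proj('side',s['tool_pos']),proj('top',s['tool_pos']))
a=snap('side','s4.png')[200:300,230:390];b=snap('top','t4.png')[160:280,220:380]
cv2.imwrite('pics/c4.png',cv2.resize(a[:,:,::-1],None,fx=5,fy=5))"
```

```text
clock: 8.48
tool_pos: [502.7, 91.1, 30.1]
tcp_rot: [-180.0, -0.1, 160.1]
wrist_force: [-1.1, 0.6, 0.6]
width: 0.224
grip_force: 0.0
[502.74771    91.1443835  30.1060315] [292.4246969  245.34359562] [293.81178259 213.47435621]
```

View pics/c4.png

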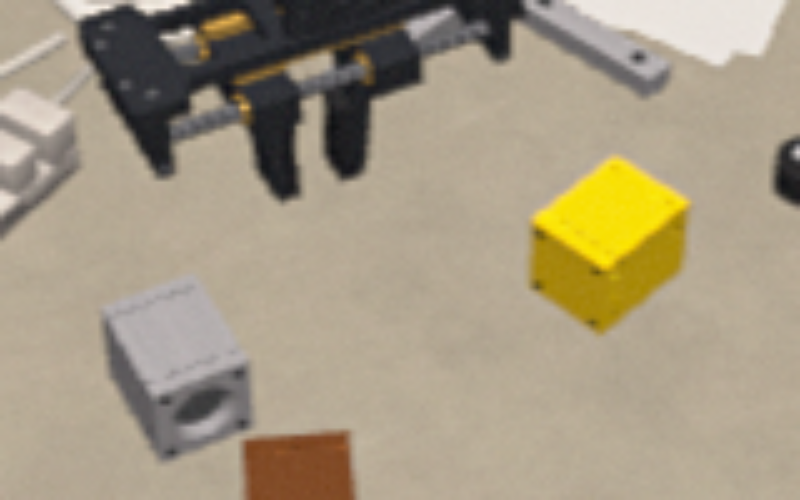

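The fingertips' midpoint is at about (237, 293) px, where the reported pose projects to (245, 292). So the real tips look about 27 mm higher than reported. I'll settle it by touching the worktop.

```bash
python3 -m inch '[[[0,0,0.015,0,0,0,0.02],[0,0,0.007,0,0,0,0.02],[0,0,0,0,0,0,0.02]]]' | grep -E "tool_pos|wrist_f"; python3 -m inch '[[[0,0,0.003,0,0,0,0.02],[0,0,0.002,0,0,0,0.02],[0,0,0,0,0,0,0.02]]]'| grep -E "tool_pos|wrist_f"; python3 -m inch '[[[0,0,0.002,0,0,0,0.02],[0,0,0,0,0,0,0.02]]]'| grep -E "tool_pos|wrist_f"
```

```text
tool_pos: [502.6, 91.8, 7.2]
wrist_force: [-0.7, 0.2, 0.5]
tool_pos: [503.4, 91.8, 3.0]
wrist_force: [-0.7, -0.9, -0.3]
tool_pos: [503.4, 91.8, 1.0]
wrist_force: [-1.1, 1.2, 0.7]
```

```bash
f(){ grep -E "tool_pos|wrist_f"|tr '\n' ' ';echo; }
python3 -m inch '[[[0,0,0.002,0,0,0,0.02],[0,0,0.002,0,0,0,0.02],[0,0,0,0,0,0,0.02]]]'|f;python3 -m inch '[[[0,0,0.003,0,0,0,0.02],[0,0,0.003,0,0,0,0.02],[0,0,0,0,0,0,0.02]]]'|f; 
```

```text
tool_pos: [503.2, 91.8, -3.2] wrist_force: [-1.7, -0.1, -1.0] 
tool_pos: [503.1, 91.7, -9.3] wrist_force: [-0.1, -0.3, 0.3]
```

```bash
f(){ grep -E "tool_pos|wrist_f"|tr '\n' ' ';echo; }
python3 -m inch '[[[0,0,0.003,0,0,0,0.02],[0,0,0.003,0,0,0,0.02],[0,0,0,0,0,0,0.02]]]'|f;python3 -m inch '[[[0,0,0.002,0,0,0,0.02],[0,0,0.002,0,0,0,0.02],[0,0,0,0,0,0,0.02]]]'|f; python3 -c "
from h import *;snap('side','s5.png')
s=manip.get_state();print(proj('side',s['tool_pos']+[0,0,27]))
a=cv2.imread('pics/s5.png')[200:300,230:390];cv2.imwrite('pics/c5.png',cv2.resize(a,None,fx=5,fy=5))"
```

```text
tool_pos: [503.2, 91.7, -15.2] wrist_force: [-0.2, 1.0, 0.1] 
tool_pos: [503.3, 91.7, -19.1] wrist_force: [-0.3, 0.8, 0.2] 
[292.34656115 251.7794811 ]
```

View pics/c5.png

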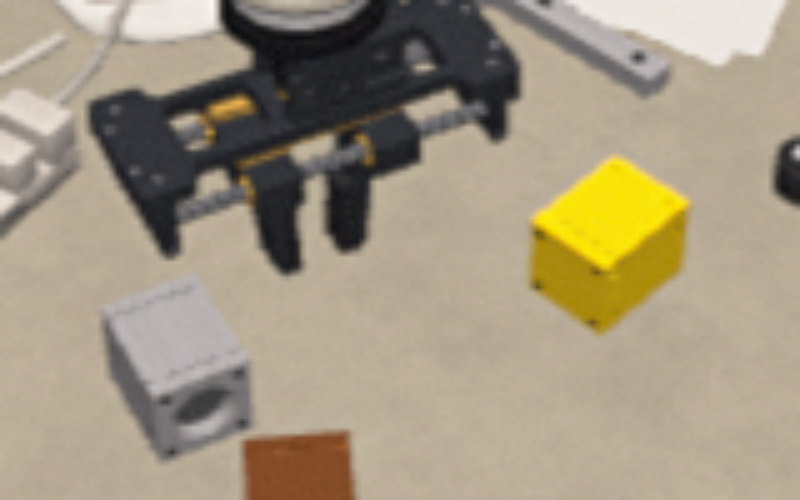

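```bash
f(){ grep -E "tool_pos|wrist_f"|tr '\n' ' ';echo; }
python3 -m inch '[[[0,0,0.002,0,0,0,0.02],[0,0,0.001,0,0,0,0.02],[0,0,0,0,0,0,0.02]]]'|f;python3 -m inch '[[[0,0,0.001,0,0,0,0.02],[0,0,0.001,0,0,0,0.02],[0,0,0,0,0,0,0.02]]]'|f;python3 -m inch '[[[0,0,0.001,0,0,0,0.02],[0,0,0,0,0,0,0.02]]]'|f
```

```text
tool_pos: [503.4, 91.7, -22.0] wrist_force: [0.8, 0.3, -0.3] 
tool_pos: [503.4, 91.8, -24.0] wrist_force: [-0.1, -0.5, 0.3] 
tool_pos: [503.4, 91.8, -25.0] wrist_force: [0.2, 0.5, -0.3]
```

```bash
f(){ grep -E "tool_pos|wrist_f"|tr '\n' ' ';echo; }
python3 -m inch '[[[0,0,0.001,0,0,0,0.02],[0,0,0,0,0,0,0.02]]]'|f;python3 -m inch '[[[0,0,0.001,0,0,0,0.02],[0,0,0,0,0,0,0.02]]]'|f
```

```text
tool_pos: [503.4, 91.8, -26.0] wrist_force: [-0.5, -0.3, 0.0] 
tool_pos: [503.4, 91.8, -27.0] wrist_force: [0.4, 0.0, 0.1]
```

```bash
f(){ grep -E "tool_pos|wrist_f"|tr '\n' ' ';echo; }
python3 -m inch '[[[0,0,0.001,0,0,0,0.02],[0,0,0,0,0,0,0.02]]]'|f;python3 -m inch '[[[0,0,0.001,0,0,0,0.02],[0,0,0,0,0,0,0.02]]]'|f
```

```text
tool_pos: [503.4, 91.8, -28.0] wrist_force: [0.4, 0.4, -0.7] 
tool_pos: [503.4, 91.8, -29.0] wrist_force: [-0.2, 0.5, 0.6]
```

```bash
f(){ grep -E "tool_pos|wrist_f"|tr '\n' ' ';echo; }
python3 -m inch '[[[0,0,0.001,0,0,0,0.02],[0,0,0,0,0,0,0.02]]]'|f;python3 -m inch '[[[0,0,0.001,0,0,0,0.02],[0,0,0,0,0,0,0.02]]]'|f
```

```text
tool_pos: [503.4, 91.8, -30.0] wrist_force: [0.0, -0.0, -0.5] 
tool_pos: [503.4, 91.8, -31.0] wrist_force: [-1.1, -0.4, 0.2]
```

```bash
cat > tip.py <<'E'
from h import *
def tips(im,c0=278,c1=306,r0=225,r1=275):
    d=(im.max(2)<75)[r0:r1]
    return [(c,(np.where(d[:,c])[0].max()+r0) if d[:,c].any() else None) for c in range(c0,c1,2)]
if __name__=="__main__":
    for f in("s4.png","s5.png"): print(f,tips(cv2.imread('pics/'+f)))
    im=snap('side','s6.png')[:,:,::-1]; print('now',tips(im)); print(manip.get_state()['joint_efforts'].round(1),manip.get_state()['ft_torque'])
    for z in(-31,-15,-4,0,5): print(z,proj('side',[503.4,91.8,z]).round(1))
E
python3 tip.py
```

```text
s4.png [(278, None), (280, np.int64(226)), (282, np.int64(234)), (284, np.int64(237)), (286, np.int64(239)), (288, np.int64(238)), (290, None), (292, None), (294, None), (296, np.int64(232)), (298, np.int64(235)), (300, np.int64(234)), (302, np.int64(233)), (304, None)]
s5.png [(278, np.int64(234)), (280, np.int64(236)), (282, np.int64(247)), (284, np.int64(251)), (286, np.int64(253)), (288, np.int64(253)), (290, np.int64(239)), (292, np.int64(226)), (294, np.int64(225)), (296, np.int64(246)), (298, np.int64(249)), (300, np.int64(249)), (302, np.int64(247)), (304, np.int64(234))]
now [(278, np.int64(238)), (280, np.int64(239)), (282, np.int64(249)), (284, np.int64(254)), (286, np.int64(257)), (288, np.int64(257)), (290, np.int64(243)), (292, np.int64(230)), (294, np.int64(229)), (296, np.int64(249)), (298, np.int64(252)), (300, np.int64(252)), (302, np.int64(251)), (304, np.int64(238))]
[ -0.  -38.7 -25.8   0.    0.1  -0. ] [ 0.03758122 -0.1566814   0.05906921]
-31 [292.9 262.8]
-15 [292.7 258.3]
-4 [292.5 255.2]
0 [292.5 254.1]
5 [292.4 252.7]
```

```bash
f(){ grep -E "tool_pos|wrist_f"|tr '\n' ' ';echo; }
python3 -m inch '[[[0,0,0.001,0,0,0,0.02],[0,0,0,0,0,0,0.02]]]'|f;python3 -m inch '[[[0,0,0.001,0,0,0,0.02],[0,0,0,0,0,0,0.02]]]'|f
```

```text
tool_pos: [503.6, 91.8, -31.2] wrist_force: [-2.2, -0.4, 6.4] 
tool_pos: [503.6, 91.8, -31.2] wrist_force: [-6.4, -0.9, 15.3]
```

```bash
f(){ grep -E "tool_pos|wrist_f"|tr '\n' ' ';echo; }
python3 -m inch '[[[0,0,0.001,0,0,0,0.02],[0,0,0,0,0,0,0.02]]]'|f;python3 -m inch '[[[0,0,0.001,0,0,0,0.02],[0,0,0,0,0,0,0.02]]]'|f
```

```text
tool_pos: [503.6, 91.8, -31.3] wrist_force: [-8.7, -1.9, 21.8] 
tool_pos: [503.7, 91.8, -31.3] wrist_force: [-12.6, -1.6, 32.0]
```

```bash
f(){ grep -E "tool_pos|wrist_f"|tr '\n' ' ';echo; }
python3 -m inch '[[[0,0,0.001,0,0,0,0.02],[0,0,0,0,0,0,0.02]]]'|f;python3 -m inch '[[[0,0,0.001,0,0,0,0.02],[0,0,0,0,0,0,0.02]]]'|f
```

```text
tool_pos: [503.6, 91.8, -31.3] wrist_force: [-15.4, -2.6, 39.2] 
tool_pos: [503.6, 91.8, -31.4] wrist_force: [-18.5, -2.9, 48.2]
```

Contact with the table at reported z = -31.2, so true height = reported + 31. I'll go back up, over the housing and down to true z of about 20.

```bash
python3 -m inch '[[[0,0,-0.05,0,0,0,0.088],[0,0,-0.05,0,0,0,0.088],[0.024,0.044,0,0,0,0,0.088],[0.024,0.043,0,0,0,0,0.088],[0,0,0,0,0,0,0.088],[0,0,0,0,0,0,0.088]]]'; python3 go.py 488 190 -11 160.2
```

```text
clock: 15.92
tool_pos: [487.6, 189.7, 62.9]
tcp_rot: [-180.0, -0.0, 160.2]
wrist_force: [-0.4, 0.7, 0.2]
width: 0.885
grip_force: 0.0
shift [-0.3  0.4 73.9] turn [-0.001 -0.    -0.   ] q [ 18.5   6.7 118.3  -0.   55.1 -51.6]
```

```bash
python3 -m inch '[[[0,0,0,0,0,0,0.088],[0,0,0.03,0,0,0,0.088],[0,0,0.03,0,0,0,0.088],[0,0,0.014,0,0,0,0.088],[0,0,0,0,0,0,0.088],[0,0,0,0,0,0,0.03],[0,0,0,0,0,0,0.03],[0,0,0,0,0,0,0.03]]]' 30;  python3 -m inch '[[[0,0,0,0,0,0,0.03],[0,0,0,0,0,0,0.03],[0,0,0,0,0,0,0.03]]]'
```

```text
clock: 16.92
tool_pos: [488.7, 190.2, -10.0]
tcp_rot: [179.9, 0.1, 160.1]
wrist_force: [-0.2, 0.3, 0.8]
width: 0.684
grip_force: 0.0
clock: 17.3
tool_pos: [488.6, 190.5, -10.3]
tcp_rot: [179.9, 0.1, 160.1]
wrist_force: [-0.3, 1.9, 3.4]
width: 0.522
grip_force: 30.0
```

Gripped at 46 mm with 30 N. Lifting.

```bash
python3 -m inch '[[[0,0,-0.02,0,0,0,0.03],[0,0,-0.03,0,0,0,0.03],[0,0,0,0,0,-0.17,0.03],[0,0,0,0,0,-0.169,0.03],[0,0,0,0,0,0,0.03]]]'; python3 go.py 524 -67 39 179.6
```

```text
clock: 17.92
tool_pos: [486.7, 189.3, 38.1]
tcp_rot: [-179.9, -0.1, 179.5]
wrist_force: [0.2, 0.2, -3.0]
width: 0.514
grip_force: 30.0
shift [ -39.8 -256.    -0.7] turn [-0.001 -0.002 -0.003] q [ 18.5   8.5 119.3  -0.   52.3 -70.9]
```

```bash
python3 -m inch '[[[-0.01,-0.05,0,0,0,0,0.03],[-0.01,-0.05,0,0,0,0,0.03],[-0.01,-0.05,0,0,0,0,0.03],[-0.01,-0.05,0,0,0,0,0.03],[0,-0.056,0,0,0,-0.003,0.03],[0,0,0,0,0,0,0.03],[0,0,0.035,0,0,0,0.03],[0,0,0,0,0,0,0.03]]]'; python3 go.py 524 -67 -10.5 179.6
```

```text
clock: 18.92
tool_pos: [521.9, -65.1, 1.0]
tcp_rot: [179.9, -0.5, 179.6]
wrist_force: [-0.7, -0.3, -2.6]
width: 0.521
grip_force: 30.0
shift [-2.2 -1.9 11.5] turn [ 0.002 -0.008  0.   ] q [ -9.8  12.2 119.7   0.   48.5 -99.5]
```

```bash
python3 -m inch '[[[0,0,0.008,0,0,0,0.03],[0,0,0.003,0,0,0,0.03],[0,0,0,0,0,0,0.03]]]'; python3 -m inch '[[[0,-0.006,0,0,0,0,0.03],[0,-0.006,0,0,0,0,0.03],[0,-0.004,0,0,0,0,0.03],[0,0,0,0,0,0,0.03]]]'
```

```text
clock: 19.3
tool_pos: [526.3, -66.1, -6.5]
tcp_rot: [-180.0, 0.0, 179.7]
wrist_force: [-0.3, 0.8, -3.3]
width: 0.518
grip_force: 30.0
clock: 19.8
tool_pos: [525.9, -82.9, -6.8]
tcp_rot: [-180.0, 0.0, 179.7]
wrist_force: [0.5, 0.0, -2.6]
width: 0.522
grip_force: 30.0
```

```bash
f(){ grep -E "tool_pos|tcp_rot|wrist_f|width"|tr '\n' ' ';echo; }
python3 -m inch '[[[0,0,0.003,0,0,0,0.03],[0,0,0.001,0,0,0,0.03],[0,0,0,0,0,0,0.03]]]'|f; python3 -m inch '[[[0,-0.002,0,0,0,0,0.03],[0,-0.001,0,0,0,0,0.03],[0,0,0,0,0,0,0.03]]]'|f
```

```text
tool_pos: [525.9, -82.5, -10.3] tcp_rot: [-180.0, -0.0, 179.7] wrist_force: [-2.7, -0.6, 4.5] width: 0.519 
tool_pos: [526.6, -84.9, -10.4] tcp_rot: [180.0, 0.1, 179.7] wrist_force: [0.2, 4.5, 5.2] width: 0.525
```

```bash
f(){ grep -E "tool_pos|tcp_rot|wrist_f|width"|tr '\n' ' ';echo; }
python3 -m inch '[[[0,-0.001,0,0,0,0,0.03],[0,-0.001,0,0,0,0,0.03],[0,0,0,0,0,0,0.03]]]'|f;python3 -m inch '[[[0,-0.001,0,0,0,0,0.03],[0,0,0,0,0,0,0.03]]]'|f
```

```text
tool_pos: [526.7, -86.1, -10.4] tcp_rot: [179.9, 0.1, 179.7] wrist_force: [-0.1, 8.3, 6.1] width: 0.519 
tool_pos: [526.7, -86.1, -10.3] tcp_rot: [179.8, 0.1, 179.7] wrist_force: [-0.3, 11.9, 5.3] width: 0.524
```

Against the y = 0 bar. Now along +x.

```bash
f(){ grep -E "tool_pos|tcp_rot|wrist_f|width"|tr '\n' ' ';echo; }
python3 -m inch '[[[-0.005,0,0,0,0,0,0.03],[-0.003,0,0,0,0,0,0.03],[0,0,0,0,0,0,0.03]]]'|f;python3 -m inch '[[[-0.001,0,0,0,0,0,0.03],[-0.001,0,0,0,0,0,0.03],[0,0,0,0,0,0,0.03]]]'|f;python3 -m inch '[[[-0.001,0,0,0,0,0,0.03],[0,0,0,0,0,0,0.03]]]'|f
```

```text
tool_pos: [526.7, -86.0, -10.4] tcp_rot: [179.8, -0.9, 179.8] wrist_force: [-22.7, 9.6, 29.9] width: 0.52 
tool_pos: [526.9, -86.0, -10.5] tcp_rot: [179.8, -1.0, 179.8] wrist_force: [-26.3, 8.5, 34.2] width: 0.522 
tool_pos: [528.0, -86.0, -10.6] tcp_rot: [179.8, -1.0, 179.7] wrist_force: [-25.7, 8.8, 32.5] width: 0.519
```

```bash
f(){ grep -E "tool_pos|tcp_rot|wrist_f|width"|tr '\n' ' ';echo; }
python3 -m inch '[[[-0.001,0,0,0,0,0,0.03],[0,0,0,0,0,0,0.03]]]'|f;python3 -m inch '[[[-0.001,0,0,0,0,0,0.03],[0,0,0,0,0,0,0.03]]]'|f
```

```text
tool_pos: [529.3, -86.0, -10.6] tcp_rot: [179.8, -1.0, 179.7] wrist_force: [-24.8, 9.5, 31.4] width: 0.517 
tool_pos: [529.2, -86.0, -10.6] tcp_rot: [179.8, -1.1, 179.8] wrist_force: [-28.2, 8.3, 34.5] width: 0.519
```

Pressing too hard on the table (33 N down). I'll ease up 2 mm and continue.

```bash
f(){ grep -E "tool_pos|tcp_rot|wrist_f|width"|tr '\n' ' ';echo; }
python3 -m inch '[[[0.006,0,0,0,0,0,0.03],[0,0,-0.001,0,0,0,0.03],[0,0.001,0,0,0,0,0.03],[0,0,0,0,0,0,0.03]]]'|f;python3 -m inch '[[[-0.001,0,0,0,0,0,0.03],[-0.001,0,0,0,0,0,0.03],[-0.001,0,0,0,0,0,0.03],[-0.001,0,0,0,0,0,0.03],[0,0,0,0,0,0,0.03]]]'|f
```

```text
tool_pos: [529.6, -86.1, -10.7] tcp_rot: [179.9, -0.4, 179.7] wrist_force: [-6.7, 5.1, 6.7] width: 0.522 
tool_pos: [531.9, -86.0, -10.7] tcp_rot: [179.9, -0.6, 179.7] wrist_force: [-12.0, 6.0, 14.0] width: 0.518
```

```bash
f(){ grep -E "tool_pos|tcp_rot|wrist_f|width"|tr '\n' ' ';echo; }
python3 -m inch '[[[0,0,-0.001,0,0,0,0.03],[-0.001,0,0,0,0,0,0.03],[-0.001,0,0,0,0,0,0.03],[-0.001,0,0,0,0,0,0.03],[0,0,0,0,0,0,0.03]]]'|f;python3 -m inch '[[[-0.001,0,0,0,0,0,0.03],[-0.001,0,0,0,0,0,0.03],[-0.001,0,0,0,0,0,0.03],[0,0,0,0,0,0,0.03]]]'|f
```

```text
tool_pos: [536.2, -86.0, -10.7] tcp_rot: [179.9, -0.4, 179.7] wrist_force: [-5.0, 5.9, 1.3] width: 0.517 
tool_pos: [539.1, -86.0, -10.7] tcp_rot: [179.9, -0.4, 179.7] wrist_force: [-6.1, 5.5, 2.1] width: 0.52
```

```bash
f(){ grep -E "tool_pos|tcp_rot|wrist_f|width"|tr '\n' ' ';echo; }
python3 -m inch '[[[-0.001,0,0,0,0,0,0.03],[-0.001,0,0,0,0,0,0.03],[-0.001,0,0,0,0,0,0.03],[0,0,0,0,0,0,0.03]]]'|f
```

```text
tool_pos: [542.2, -86.0, -10.7] tcp_rot: [179.9, -0.4, 179.7] wrist_force: [-4.9, 5.4, 2.1] width: 0.52
```

```bash
f(){ grep -E "tool_pos|tcp_rot|wrist_f|width"|tr '\n' ' ';echo; }
python3 -m inch '[[[-0.001,0,0,0,0,0,0.03],[-0.001,0,0,0,0,0,0.03],[0,0,0,0,0,0,0.03]]]'|f;python3 -m inch '[[[-0.001,0,0,0,0,0,0.03],[0,0,0,0,0,0,0.03]]]'|f;python3 -c "
from h import *;im=snap('side','s7.png')[:,:,::-1];im2=snap('top','t7.png')[:,:,::-1]
o=np.zeros((600,800,3),np.uint8);o[:,:400]=cv2.resize(im[165:285,270:350],(400,600),interpolation=2);o[:,400:]=cv2.resize(im2[160:250,340:400],(400,600),interpolation=2);cv2.imwrite('pics/c7.png',o)"
```

```text
tool_pos: [542.3, -86.0, -10.7] tcp_rot: [179.9, -0.6, 179.8] wrist_force: [-11.5, 4.1, 7.9] width: 0.518 
tool_pos: [542.3, -86.0, -10.6] tcp_rot: [179.9, -0.7, 179.8] wrist_force: [-14.0, 4.8, 10.1] width: 0.519
```

View pics/c7.png

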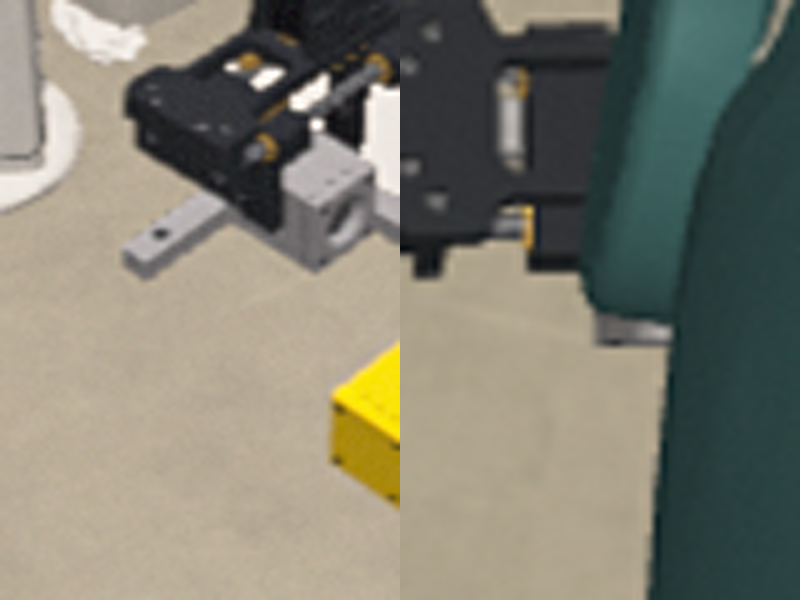

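The side view shows the housing seated at the corner, bore towards the robot (crop (345, 215)). Both contacts are felt. I'll firm up both presses, then let go so it settles.

```bash
f(){ grep -E "tool_pos|tcp_rot|wrist_f|width"|tr '\n' ' ';echo; }
python3 -m inch '[[[0,-0.001,0,0,0,0,0.03],[0,-0.001,0,0,0,0,0.03],[-0.001,0,0,0,0,0,0.03],[0,0,0,0,0,0,0.03]]]'|f;python3 -m inch '[[[0,0,0,0,0,0,0.03],[0,0,0,0,0,0,0.054],[0,0,0,0,0,0,0.054],[0,0,0,0,0,0,0.054],[0,0,0,0,0,0,0.054]]]'|f
python3 go.py 542.3 -86 -10.5 179.6
```

```text
tool_pos: [542.2, -86.0, -10.6] tcp_rot: [179.7, -0.9, 179.8] wrist_force: [-16.0, 11.7, 14.9] width: 0.521 
tool_pos: [550.3, -89.9, -8.8] tcp_rot: [-180.0, 0.0, 179.7] wrist_force: [-0.2, 0.2, 0.7] width: 0.61 
shift [8.  3.8 1.7] turn [-0.     0.001  0.002] q [ -11.8   15.7  116.5   -0.    47.7 -101.5]
```

```bash
f(){ grep -E "tool_pos|tcp_rot|wrist_f|width"|tr '\n' ' ';echo; }
python3 -m inch '[[[0,0.002,0,0,0,0,0.056],[0.009,0,0,0,0,0,0.056],[0,-0.003,0,0,0,0,0.056],[0,0,0,0,0,0,0.056]]]'|f;python3 -m inch '[[[0,-0.001,0,0,0,0,0.056],[0,-0.001,0,0,0,0,0.056],[0,0,0,0,0,0,0.056]]]'|f;python3 -m inch '[[[0,-0.001,0,0,0,0,0.056],[0,0,0,0,0,0,0.056]]]'|f
```

```text
tool_pos: [540.7, -90.7, -8.8] tcp_rot: [-180.0, 0.0, 179.7] wrist_force: [-1.3, -0.7, 1.3] width: 0.639 
tool_pos: [540.7, -91.2, -8.8] tcp_rot: [179.9, -0.0, 179.7] wrist_force: [0.0, 5.8, 1.9] width: 0.638 
tool_pos: [540.7, -91.2, -8.8] tcp_rot: [179.8, -0.0, 179.7] wrist_force: [-1.0, 10.7, 3.3] width: 0.637
```

Pad contact on the +y face confirms it is flush with the y bar. One more light re-grip and +x press, then release.

```bash
f(){ grep -E "tool_pos|tcp_rot|wrist_f|width"|tr '\n' ' ';echo; }
python3 -m inch '[[[0,0.008,0,0,0,0,0.056],[0,0,0,0,0,0,0.03],[0,0,0,0,0,0,0.03],[0,0,0,0,0,0,0.03],[0,0,0,0,0,0,0.03]]]' 20|f;python3 -m inch '[[[-0.002,0,0,0,0,0,0.03],[-0.002,0,0,0,0,0,0.03],[-0.002,0,0,0,0,0,0.03],[-0.001,0,0,0,0,0,0.03],[0,0,0,0,0,0,0.03]]]'|f
```

```text
tool_pos: [540.9, -85.6, -8.9] tcp_rot: [180.0, 0.0, 179.7] wrist_force: [0.9, 1.3, -0.1] width: 0.521 
tool_pos: [540.9, -85.5, -9.0] tcp_rot: [180.0, -0.8, 179.8] wrist_force: [-19.3, -1.6, 19.7] width: 0.518
```

```bash
f(){ grep -E "tool_pos|tcp_rot|wrist_f|width"|tr '\n' ' ';echo; }
python3 -m inch '[[[0.003,0,0,0,0,0,0.03],[0,-0.002,0,0,0,0,0.03],[0,-0.001,0,0,0,0,0.03],[0,0,0,0,0,0,0.03]]]'|f;python3 -m inch '[[[0,0,0,0,0,0,0.056],[0,0,0,0,0,0,0.056],[0,0,0,0,0,0,0.056],[0,0,0,0,0,0,0.056]]]'|f; python3 -m inch '[[[0.004,-0.003,0,0,0,0,0.056],[0,-0.001,0,0,0,0,0.056],[0,-0.001,0,0,0,0,0.056],[0,0,0,0,0,0,0.056]]]'|f
```

```text
tool_pos: [541.0, -85.8, -9.0] tcp_rot: [179.7, -0.4, 179.7] wrist_force: [-9.7, 11.0, 12.0] width: 0.523 
tool_pos: [545.0, -88.8, -8.9] tcp_rot: [-180.0, 0.0, 179.7] wrist_force: [-0.1, 0.5, -1.1] width: 0.634 
tool_pos: [541.5, -91.4, -8.6] tcp_rot: [179.8, 0.1, 179.6] wrist_force: [2.6, 9.3, 0.9] width: 0.634
```

```bash
python3 -c "
from h import *
print(onz('side',(219.4,333.4),0),onz('side',(165+200/5,270+312/5),46))
print('expect 509.5 -64.5 ; px',proj('side',[509.5,-64.5,0]),proj('side',[509.5,-64.5,46]))
a=snap('side','s8.png')[165:240,290:390,::-1];cv2.imwrite('pics/c8.png',cv2.resize(a,None,fx=8,fy=8,interpolation=2))"
```

```text
[ 5.13189161e+02 -6.77092074e+01  1.13686838e-13] [518.27546733 -68.06375706  46.        ]
expect 509.5 -64.5 ; px [333.64259302 220.67787004] [334.0617868  207.24642959]
```

View pics/c8.png

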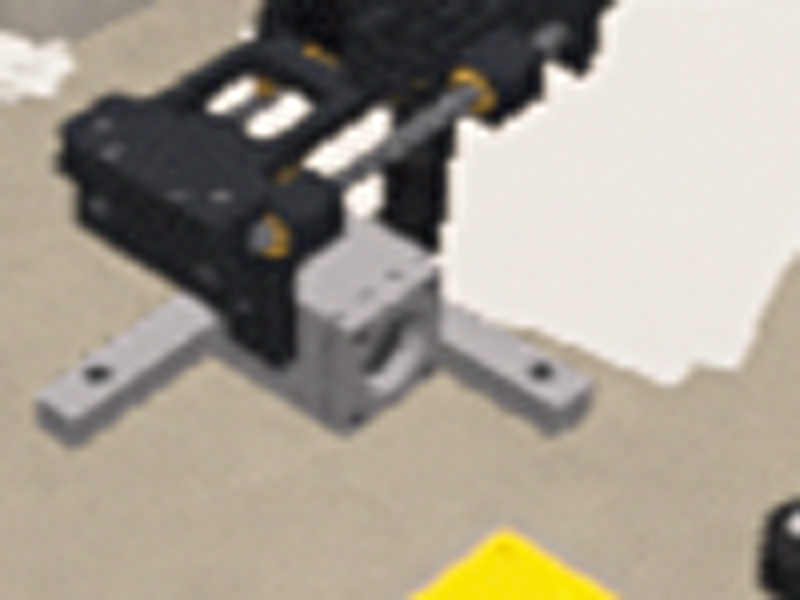

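The housing is seated in the corner: its near bottom corner is at crop (437, 348), within 1 px of where it should be if flush, and the bore faces the robot. Now grip firmly and lift.

```bash
python3 -m inch '[[[0.001,0.0065,0,0,0,0,0.056],[0,0,0.002,0,0,0,0.056],[0,0,0,0,0,0,0.03],[0,0,0,0,0,0,0.03],[0,0,0,0,0,0,0.03],[0,0,0,0,0,0,0.03],[0,0,0,0,0,0,0.03]]]' 50; python3 -m inch '[[[0,0,-0.02,0,0,0,0.03],[0,0,-0.04,0,0,0,0.03],[0,0,-0.05,0,0,0,0.03],[0,0,-0.05,0,0,0,0.03],[0,0,-0.05,0,0,0,0.03],[0,0,-0.03,0,0,0,0.03],[0,0,0,0,0,0,0.03]]]';python3 go.py 480 0 230 90
```

```text
clock: 32.08
tool_pos: [539.3, -86.2, -11.2]
tcp_rot: [179.9, -0.1, 179.7]
wrist_force: [-0.9, 5.7, 0.1]
width: 0.515
grip_force: 50.0
clock: 32.95
tool_pos: [541.5, -87.9, 231.6]
tcp_rot: [-179.9, 0.3, 179.7]
wrist_force: [-0.3, 0.6, -3.6]
width: 0.516
grip_force: 50.0
shift [61.9 87.6  1.1] turn [0.003 0.006 1.566] q [ -11.8    0.3  106.    -0.    73.4 -101.5]
```

```bash
python3 -m inch '[[[0,0,0,0,0,0.18,0.03],[0,0,0,0,0,0.18,0.03],[0,0,0,0,0,0.18,0.03],[0,0,0,0,0,0.18,0.03],[0,0,0,0,0,0.18,0.03],[0,0,0,0,0,0.18,0.03],[0,0,0,0,0,0.18,0.03],[0,0,0,0,0,0.18,0.03]]]'; python3 -m inch '[[[0,0,0,0,0,0.18,0.03],[0,0,0,0,0,0.125,0.03],[0.044,-0.039,0,0,0,0,0.03],[0.044,-0.039,0,0,0,0,0.03],[0,0,0,0,0,0,0.03]]]'; python3 go.py 480 12 230 80
```

```text
clock: 33.95
tool_pos: [538.0, -87.0, 225.5]
tcp_rot: [-179.7, -0.1, 96.9]
wrist_force: [0.1, -0.8, -4.2]
width: 0.519
grip_force: 50.0
clock: 34.58
tool_pos: [475.1, 15.8, 225.7]
tcp_rot: [-179.7, 0.0, 80.0]
wrist_force: [0.9, -0.5, -3.8]
width: 0.514
grip_force: 50.0
shift [-2.9  5.4 -4.3] turn [-0.006  0.    -0.001] q [ -1.1  -7.4 113.9   0.   73.8   8.9]
```

```bash
python3 -m inch '[[[0,0,0,0,0.12,0,0.03],[0,0,0,0,0.12,0,0.03],[0,0,0,0,0.12,0,0.03],[0,0,0,0,0.12,0,0.03],[0,0,0,0,0.12,0,0.03],[0,0,0,0,0,0,0.03]]]'; python3 go.py 480 12 230 80
```

```text
clock: 35.33
tool_pos: [477.3, 11.1, 225.4]
tcp_rot: [-179.6, -34.3, 79.2]
wrist_force: [-0.7, -0.6, -3.1]
width: 0.519
grip_force: 50.0
shift [ 3.7  2.5 -3.1] turn [-0.003 -0.599 -0.011] q [-26.9  -4.  117.8  33.3  79.4 -26.4]
```

```bash
python3 -m inch '[[[0,0,0,0,0.12,0,0.03],[0,0,0,0,0.12,0,0.03],[0,0,0,0,0.12,0,0.03],[0,0,0,0,0.12,0,0.03],[0,0,0,0,0.12,0,0.03],[0,0,0,0,0.12,0,0.03],[0,0,0,0,0.12,0,0.03],[0,0,0,0,0.12,0,0.03]]]'; python3 -m inch '[[[0,0,0,0,0,0,0.03],[0,0,0,0,0,0,0.03]]]'; cat > up.py <<'E'
from h import *
s=manip.get_state();M=R.from_euler('xyz',s['tcp_rot'],degrees=True)
up=M.inv().apply([0,0,1]);print('up in tool',up.round(3),'turn to bring tool x up',np.cross([1,0,0],up).round(3),'z axis',M.apply([0,0,1]).round(2),s['joint_pos'].round(1),s['tool_pos'],s['clock'])
E
python3 up.py
```

```text
clock: 36.33
tool_pos: [479.1, 13.4, 227.7]
tcp_rot: [-174.7, -89.3, 74.5]
wrist_force: [1.1, 1.0, -2.9]
width: 0.521
grip_force: 50.0
clock: 36.58
tool_pos: [479.1, 13.6, 228.8]
tcp_rot: [-179.9, -89.2, 79.7]
wrist_force: [0.5, 0.7, -2.6]
width: 0.517
grip_force: 50.0
up in tool [ 1.    -0.    -0.014] turn to bring tool x up [ 0.     0.014 -0.   ] z axis [ 0.18  0.98 -0.01] [-43.1  27.  119.6  61.2 106.6 -61.2] [479.09009772  13.64104302 228.79674119] 36.575
```

```bash
python3 -m inch '[[[0,0,0,0,0.014,0,0.03],[0,0,0,0,0,0,0.03],[0,0,0,0,0,0,0.03]]]'; python3 up.py; python3 - <<'E'
from h import *
from scipy.optimize import least_squares
pts={}
for n in("side","top"):
    snap(n,'f_'+n+'.png')
    for t in("housing_mid","housing_mouth"):
        for r in manip.place_of(n,t)[:3]: print(n,t,np.round(r["centre"],1),round(r["score"],2))
s=manip.get_state();c=s['tool_pos']
for d in(-31,0): 
  q=c+[0,d-4,0]; print('expected mid/mouth px',[(n,proj(n,q)[::-1].round(1),proj(n,q+[0,0,30])[::-1].round(1)) for n in("side","top")])
E
```

```text
clock: 36.95
tool_pos: [478.8, 13.5, 229.6]
tcp_rot: [33.1, -89.9, -133.3]
wrist_force: [0.6, 1.0, -2.7]
width: 0.518
grip_force: 50.0
up in tool [1.    0.001 0.002] turn to bring tool x up [ 0.    -0.002  0.001] z axis [0.18 0.98 0.  ] [-43.1  27.6 119.7  61.5 107.2 -61.7] [478.82762221  13.50909728 229.56309086] 36.95
side housing_mid [160.3 332.2] 0.93
side housing_mid [250.3 350.5] 0.87
side housing_mid [304.  293.6] 0.85
side housing_mouth [291.2 288.2] 0.91
side housing_mouth [149.6 335.7] 0.76
side housing_mouth [241.8 358.4] 0.58
top housing_mid [196.5 361.7] 0.96
top housing_mid [265.8 337.4] 0.92
top housing_mid [271.9 228.5] 0.64
top housing_mouth [260.3 238.3] 0.77
top housing_mouth [192.8 365.5] 0.72
top housing_mouth [265.9 357.2] 0.71
expected mid/mouth px [('side', array([160. , 333.5]), array([148.5, 333.8])), ('top', array([195.2, 360.5]), array([189.4, 362.7]))]
expected mid/mouth px [('side', array([166.2, 323.9]), array([154.7, 324.1])), ('top', array([195.5, 340.7]), array([189.7, 342. ]))]
```

```bash
python3 -c "
from h import *
im=cv2.imread('pics/f_side.png');print(im[140:158:2,322:348:3].mean(2).astype(int))
print(manip.get_state()['joint_vel'].round(1)); print(manip.sign_off())"
```

```text
[[147 144 143 141  49  35  87  60  48]
 [144 146 143 140 107 153  79  51  29]
 [145 143 143 179 182 176 183  53  35]
 [143 148 182 178 182 185 182 185  43]
 [174 142 179 122 114 113 115 177 167]
 [112 181 173  92  98  98  95 163 141]
 [ 96 125 180 116  95  93 102 181 179]
 [ 98 102 143 188 175 167 186 158 111]
 [101  99  96 164  98 184 128 111 112]]
[ 0.   0.2  0.  -0.1  0.  -0. ]
the job is handed in; nothing more can be done
None
```

The housing was pushed flush into the larger corner stop, then lifted and handed in held still in the gripper, bore straight up, its underside about 20 cm above the worktop, at about 37 s on the clock; I did not re-check the resin samples and gauge block at the end, but no move was meant to touch them.

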